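Aim the blow-off nozzle and hold the air valve half open

ROBOT

A 6-joint arm with a two-finger parallel gripper is mounted at the origin on the work surface. World frame = base frame: x ahead of the robot, y to its left, z up, the work surface at z = 0. Lengths are in m, angles in rad, forces in N, time in s.
With the tool pointing down it reaches from about 0.375 to 0.925 m from the base axis. Payload 5.7 kg.
Tool frame: the origin (TCP) lies on the centre line of the jaws, within the pads' length; the fingertips stand 25 mm ahead of it and the grasp point (between the pads) lies 6 mm ahead of it (env.nose_length is the distance from the TCP to the fingertips, in m); z points along the fingers, y is the line along which they close (so a half turn about z gives the same grasp; the last joint's range is limited). The gripper opens to 85 mm and grips with 20 to 120 N. Pads are 22 mm wide; open, the fingers measure 114 mm over their backs; the gripper's body (76 mm by 85 mm) begins 54 mm behind the grasp point. The pads swing forward as they close: fully open they stand 13 mm farther back than shut.
Start: joints at [-1.282, 0.359, 1.51, -0, 1.272, -0.115], TCP at [0.236, -0.552, 0.256] pointing down, gripper open.
Joint ranges: [-2.97, 2.97], [-1.01, 2.36], [0.21, 2.38], [-0.96, 4.11], [0.2, 2.71], [-2.98, 2.98]. Speed limits (rad/s): [2.39, 2.39, 3.14, 3.14, 3.14, 3.14].

INTERFACE

Orientations are given as a unit quaternion [x, y, z, w].
In Python, from station import env gives the robot as it stands.
- The arm moves only by the shell command python3 -m pendant 'ROWS'. ROWS is JSON, a list of rows, each an object with "dp": the shift along the tool's x, y, z in mm, a list of three; "rotation": the turn, a rotation vector about the tool's x, y, z in degrees, a list of three; "gripper": the finger opening in mm, from 0 to 85.4. A call has 1 to 20 rows; each row shifts and turns the commanded pose from where the row before left it, along the tool's axes as they then stand; what a row does not reach is not made up. A row lasts 1/10 s, in which the tool goes at most 50 mm and 8.59 degrees, less where a joint would pass 70% of its speed; a pose out of reach is approached as far as the arm can. A call with a gripper value outside its range is refused whole. The fingers move at their own pace and stop on an object; the grip force is fixed at half the most. Time passes only in rows, so rows that do not move let the fingers close. It gives the time, the measured TCP pose, the force, the opening and the grip force at its end, in the units of the state.
- env.get_obs(): the state, without advancing time (a new reading comes with each control period).
- env.capture(name): name is "side" or "top"; returns a dict with "frame" (384x512x3 uint8, red, green, blue), "range_z" (384x512 float32, m along the optical axis (not along the pixel's ray), 0 where there is no reading), "fx", "fy", "cx", "cy" (pixels), "eye" and "rotation" of the camera in the world. Camera axes: x right, y down, z forward; pixel columns grow to the right and rows downward; lengths in m; the calibration is good to about 2 mm. A picture is of the moment at which its call begins.
- env.close_job(): hands the job in; it is judged then, once.
The state is a dict: "t": time; "joint_pos": joint angles; "qvel": joint speeds; "effort": joint torques, N m; "tcp_pos": TCP position; "ee_rot": TCP orientation; "force": force on the tool from outside, world axes, zero at the start; "ft_torque": the same for the moment, N m; "width": finger opening in m; "grasp_force": force on a finger pad.
Only numpy, scipy, OpenCV 4.12 (cv2) and the standard library are available. Lean on these libraries where they do the work, as an engineer would, in place of code of your own. Each camera call takes 0.05 s, during which the arm holds its last target. There are 200 camera calls.

TASK

Swivel and tilt the blow-off nozzle on its stand so that it points straight at the bore in the middle of the top of the block clamped in one of the two vises, leaving the air valve alone meanwhile. Then press the valve's spring paddle half way down, until it lies level, never to its bottom stop, and finish while still holding it there with the fingers. Do not disturb the loose things on the bench.

Things in the scene. Friction and masses are not known exactly. Their poses are not given: they have to be found in the camera images.
- stand: heavy round foot (100 mm wide) with an upright 26 mm steel post; fixed to the bench. Origin at the centre of the foot's underside on the bench; its x axis is the nozzle's heading when the swivel reads 0
- swivel (a joint): swivel of the nozzle head about the vertical post axis, rad, -1.4 to 1.4; 0 = the stand's x axis, positive = anticlockwise from above. Stiff (0.3 N m friction): it stays where it is left
- nozzle (a joint): tilt of the nozzle tube, rad, -0.5 to 1.1; 0 = level, positive = tip dips down. Stiff (0.35 N m friction): it stays where it is left
- pivot (a point): the point, 230 mm above the bench on the post axis, where the swivel axis, the tilt axis and the centre line of the nozzle tube cross; it never moves. The 42 mm wide yoke around it reaches 13 mm above it
- nozzle_grip (a point): middle of the round aluminium cross knob on the nozzle tube (28 mm diameter, lying across the tube, two flat ends 34 mm apart), 85 mm in front of the pivot on the tube's centre line. x points to the tip, y left (through the flat ends). Pinch the flat ends from above and move the knob on a sphere about the pivot; it may turn and slip 3 mm in the grip
- nozzle_tip (a point): mouth of the conical tip, on the tube's centre line 135 mm in front of the pivot; x points along the tube, the way the air goes, y left, z up. The tube is 18 mm thick; its brass inlet end lies 75 mm behind the pivot
- vise_a: the toolmaker's vise that grips the block, fixed to the bench: bed 150 mm long (x axis), 60 mm wide, jaws 62 mm high. Origin under the middle of the bed
- vise_b: the other vise, equal but empty, with the jaws nearly shut; the two vises may have changed places
- bore (a point): middle of the top face of the block clamped in vise_a, at the mouth of its 22 mm bore, 85 mm above the bench. The aluminium block is 46 x 60 mm and stands 23 mm above the jaws
- valve: the hand valve fixed to the bench: base plate 170 x 70 mm, aluminium valve block, two ears (up to 103 mm high) that carry the paddle's hinge. Origin at the middle of the base's underside; x points from the paddle's free end to its hinge, which runs along y at x = 60 mm, 90 mm above the bench
- paddle (a joint): how far the spring paddle is pressed, rad: 0 = up (free end raised 0.25 rad above level), 0.25 = half way = the paddle lies level, 0.5 = bottom stop. The free end goes down as it is pressed; the spring takes about 1.5 N at the pad to start, 4 N at half way, 7 N at the bottom, and raises the paddle when let go
- paddle_pad (a point): middle of the upper face of the black rubber pad (50 x 40 mm) on the paddle's free end, 115 mm from the hinge, 124 mm above the bench when up and 96 mm when level; moves with the paddle. Press here from above with the closed fingers
- wrench: bystander, loose on the bench, not to be disturbed: open-ended wrench lying flat
- step_block: bystander, loose on the bench, not to be disturbed: small dark steel step block, 48 x 30 x 48 mm
- parallel: bystander, loose on the bench, not to be disturbed: flat steel bar on edge, 150 x 12 x 25 mm
- brush: bystander, loose on the bench, not to be disturbed: hand brush lying flat
- cup: bystander, loose on the bench, not to be disturbed: open steel cup, 70 mm wide, 70 mm high
- collet: bystander, loose on the bench, not to be disturbed: small steel collet standing up, 32 mm wide, 50 mm high
- screwdriver: bystander, loose on the bench, not to be disturbed: screwdriver lying flat

How it is judged:
On the way:
1. the nozzle points at the bore (its line passes within 20 mm, measured across and square to the tube), with the valve paddle still up (y of bore in the frame of nozzle_tip between -0.02 and 0.02 m and z of bore in the frame of nozzle_tip between -0.02 and 0.02 m and x of bore in the frame of nozzle_tip above 0.01 m and value of joint paddle below 0.05 rad), for 0.2 s.
At the end, for the whole second after the job is handed in: The nozzle's line still passes within 20 mm of the middle of the block's top, sideways and up-down in the nozzle's frame, with the nozzle let go, and the fingers hold the paddle still at 0.25 rad, give or take 0.07 rad, pressing with more than 1.5 N (y of bore in the frame of nozzle_tip between -0.02 and 0.02 m and z of bore in the frame of nozzle_tip between -0.02 and 0.02 m and x of bore in the frame of nozzle_tip above 0.01 m and value of joint paddle between 0.18 and 0.32 rad and velocity of joint paddle between -0.1 and 0.1 rad/s and contact force between the fingers and valve above 1.5 N and contact force between the fingers and stand below 0.2 N); the arm keeps its last pose, push and grip.
It fails at once if the paddle is pressed to its bottom stop (beyond 0.46 rad) (value of joint paddle above 0.46 rad).
It fails at once if the valve is opened (paddle beyond 0.12 rad) while the nozzle does not point at the bore (value of joint paddle above 0.12 rad and not (y of bore in the frame of nozzle_tip between -0.02 and 0.02 m and z of bore in the frame of nozzle_tip between -0.02 and 0.02 m and x of bore in the frame of nozzle_tip above 0.01 m)).
It fails at once if a loose thing on the bench is moved by more than 30 mm (distance of any of wrench, step_block, parallel, brush, cup, collet, screwdriver from where it was at the start of the episode above 0.03 m).
It also fails if it takes over 64 s, if anything falls off the work surface, if the arm or the gripper's body presses on something with over 40 N, if the wrist force passes 120 N, or if a joint passes its speed limit or range.

## Working session

There is one attempt and no reset: what is moved stays moved. The work goes in short steps, Python scripts to look and compute and a shell command to move; the robot and the scene stay as the last step left them, time stands still between calls to the robot, and variables do not carry over. Pictures are saved under pics/ and viewed, at most 10 in all, crops included, and the job is handed in when it is done.

```bash
ls; mkdir -p pics; python3 - <<'E'
from station import env
import cv2,numpy as np
o=env.get_obs(); print(o['t'],o['tcp_pos'],o['ee_rot'],o['width'],env.nose_length)
for n in('top','side'):
    c=env.capture(n); np.savez(f'{n}0.npz',**c)
    cv2.imwrite(f'pics/{n}0.png',cv2.resize(c['frame'][:,:,::-1],(800,600)))
    print(n,c['eye'],c['rotation'],c['fx'],c['cx'],c['cy'])
E
```

```text
pics
0.0 [ 0.23557016 -0.55111781  0.25545521] [ 9.79684785e-01  2.00541434e-01 -7.02649653e-05 -9.22555148e-04] 0.08573310135630573 0.025
top [ 0.35172287 -0.01622326  1.39276042] [ 0.71185508 -0.69825081  0.04799526 -0.05834899] 409.59126680976107 251.236873457906 192.88995111604345
side [0.5033093  0.81077894 0.90135184] [-0.02336811  0.91670168 -0.39886084  0.00468957] 371.7025840421526 252.65769299455522 189.67596092887405
```

View pics/top0.png

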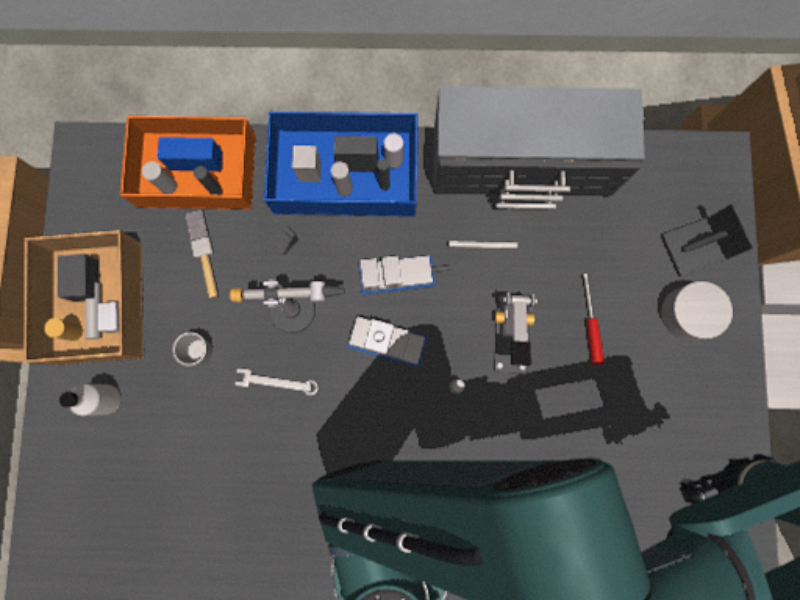

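View pics/side0.png

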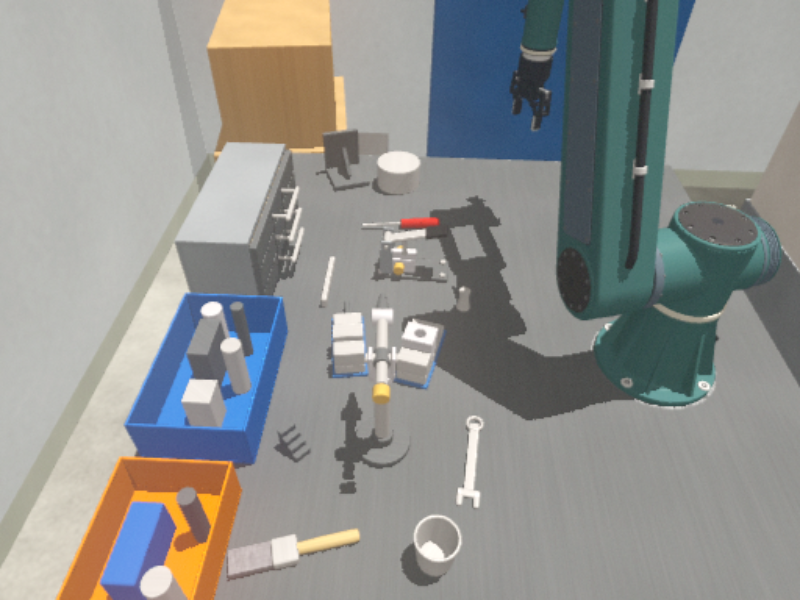

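The top view shows the stand with its foot at (293,312), the brass inlet at (236,295), the knob at (318,291) and the tip pointing right. The bored block is at (379,337) in the lower vise. The valve is at (515,330), with its black pad at (515,352). I'll zoom in and compute world points.

```bash
cat > h.py <<'E'
import numpy as np,cv2
def world(c):
    z=c['range_z'];v,u=np.mgrid[:z.shape[0],:z.shape[1]]
    p=np.stack([(u-c['cx'])/c['fx']*z,(v-c['cy'])/c['fy']*z,z],-1)
    return p@c['rotation'].T+c['eye']
def ray(c,u,v,h):
    d=c['rotation']@np.array([(u-c['cx'])/c['fx'],(v-c['cy'])/c['fy'],1.]);return c['eye']+d*(h-c['eye'][2])/d[2]
E
python3 - <<'E'
from h import *
c=np.load('top0.npz');f=c['frame'];W=world(c)
cv2.imwrite('pics/crop1.png',cv2.resize(f[160:250,140:360][:,:,::-1],(800,327),interpolation=cv2.INTER_CUBIC))
s=np.load('side0.npz')
cv2.imwrite('pics/crop2.png',cv2.resize(s['frame'][140:305,200:310][:,:,::-1],(400,600),interpolation=cv2.INTER_CUBIC))
print('bore',W[215,235:252].round(3).tolist())
for u,v in((151,189),(188,200),(204,186),(215,184),(187,207),(330,225),(330,203),(320,203),(340,203)): print(u,v,W[v,u].round(3))
# brass
for n,cc in(('top',c),('side',s)):
    h=cv2.cvtColor(cc['frame'],cv2.COLOR_RGB2HSV);m=cv2.inRange(h,(18,140,120),(32,255,255))
    k,l,st,ce=cv2.connectedComponentsWithStats(m)
    WW=world(cc)
    for i in range(1,k):
        if st[i,4]>8: print(n,ce[i].round(1),st[i],np.median(WW[l==i],0).round(3))
E
```

```text
Traceback (most recent call last):
  File "h.py", line 5, in world
    return p@c['rotation'].T+c['eye']
           ~^~~~~~~~~~~~~~~~
ValueError: matmul: Input operand 1 has a mismatch in its core dimension 0, with gufunc signature (n?,k),(k,m?)->(n?,m?) (size 4 is different from 3)
```

Rotation is a quaternion; fixing that.

```bash
cat > h.py <<'E'
import numpy as np,cv2
from scipy.spatial.transform import Rotation as R
def world(c):
    z=c['range_z'];v,u=np.mgrid[:z.shape[0],:z.shape[1]]
    p=np.stack([(u-c['cx'])/c['fx']*z,(v-c['cy'])/c['fy']*z,z],-1)
    return p@R.from_quat(c['rotation']).as_matrix().T+c['eye']
def ray(c,u,v,h):
    d=R.from_quat(c['rotation']).apply([(u-c['cx'])/c['fx'],(v-c['cy'])/c['fy'],1.]);return c['eye']+d*(h-c['eye'][2])/d[2]
E
python3 - <<'E'
from h import *
c=np.load('top0.npz');f=c['frame'];W=world(c)
cv2.imwrite('pics/crop1.png',cv2.resize(f[160:250,140:360][:,:,::-1],(800,327),interpolation=cv2.INTER_CUBIC))
s=np.load('side0.npz')
cv2.imwrite('pics/crop2.png',cv2.resize(s['frame'][140:305,200:310][:,:,::-1],(400,600),interpolation=cv2.INTER_CUBIC))
print('bore',W[215,235:252:2].round(3).tolist())
for u,v in((151,189),(188,200),(204,186),(215,184),(187,207),(330,225),(330,203),(320,203),(340,203)): print(u,v,W[v,u].round(3))
# brass
for n,cc in(('top',c),('side',s)):
    h=cv2.cvtColor(cc['frame'],cv2.COLOR_RGB2HSV);m=cv2.inRange(h,(18,140,120),(32,255,255))
    k,l,st,ce=cv2.connectedComponentsWithStats(m)
    WW=world(cc)
    for i in range(1,k):
        if st[i,4]>8: print(n,ce[i].round(1),st[i],np.median(WW[l==i],0).round(3))
E
```

```text
bore [[0.478, 0.056, 0.079], [0.477, 0.049, 0.09], [0.479, 0.043, 0.075], [0.48, 0.037, 0.057], [0.481, 0.031, 0.053], [0.48, 0.024, 0.059], [0.478, 0.017, 0.083], [0.478, 0.011, 0.086], [0.48, 0.005, 0.064]]
151 189 [0.533 0.29  0.237]
188 200 [0.53  0.217 0.035]
204 186 [0.543 0.137 0.247]
215 184 [0.55  0.106 0.243]
187 207 [0.508 0.223 0.013]
330 225 [ 0.448 -0.24   0.128]
330 203 [ 0.52  -0.246  0.1  ]
320 203 [ 0.527 -0.223  0.043]
340 203 [ 0.527 -0.288  0.045]
top [150.5 189. ] [148 185   7   8  35] [0.532 0.291 0.236]
top [339.4 203.8] [338 201   4   7  17] [ 0.524 -0.287  0.04 ]
top [ 34.4 209.4] [ 29 203  12  13 108] [0.483 0.705 0.086]
top [319.9 203.1] [318 202   5   3  14] [ 0.526 -0.223  0.04 ]
side [243.5 251. ] [239 247  10   8  30] [0.543 0.301 0.236]
side [124.  350.9] [106 296  42  88 700] [0.819 0.453 0.005]
side [105.9 324.3] [ 84 315  37  29 291] [0.883 0.362 0.005]
side [ 38.1 379.4] [ 36 375   5   9  10] [0.95  0.538 0.09 ]
side [ 63.2 379.9] [ 58 374  10  10  59] [0.94  0.509 0.005]
```

View pics/crop1.png

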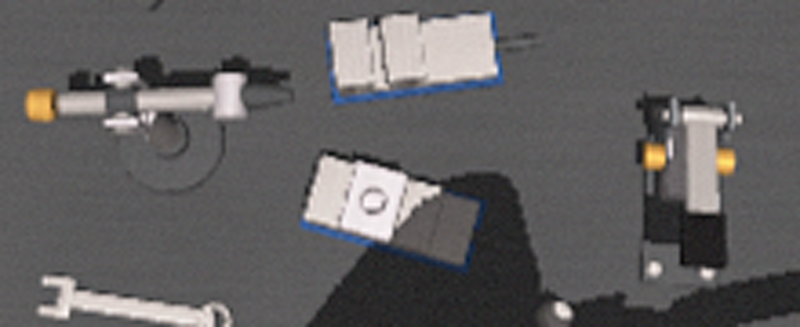

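View pics/crop2.png

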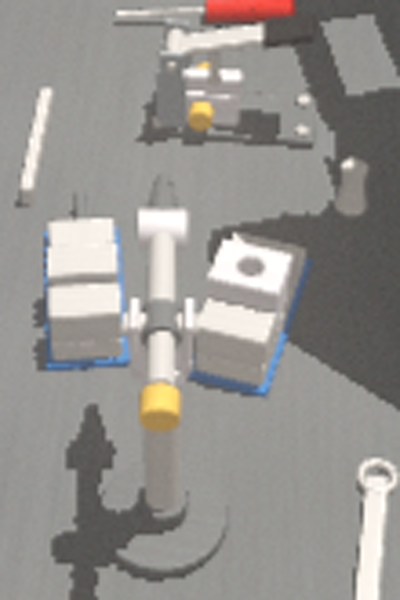

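Crop 1 shows inlet (40,105), yoke (121,100), knob (230,95), tip (293,97), bore (374,201), pad (704,238) and hinge (703,115). Crop 2 shows yoke (161,320), knob (162,225) and bore (250,266). The pixels go through rays next.

```bash
cat >> h.py <<'E'
def tri(c1,p1,c2,p2):
    A=[];b=[]
    for c,(u,v) in((c1,p1),(c2,p2)):
        d=R.from_quat(c['rotation']).apply([(u-c['cx'])/c['fx'],(v-c['cy'])/c['fy'],1.]);d/=np.linalg.norm(d)
        P=np.eye(3)-np.outer(d,d);A.append(P);b.append(P@c['eye'])
    x,r,_,_=np.linalg.lstsq(np.vstack(A),np.hstack(b),rcond=None);return x.round(4),r
E
python3 - <<'E'
from h import *
c=np.load('top0.npz');s=np.load('side0.npz');k=800/220
T=lambda u,v:(140+u/k-.4,160+v/k-.4)
S=lambda u,v:(200+u/k-.4,140+v/k-.4)
for n,a,b,h in(('yoke',(121,100),(161,318),.235),('knob',(230,95),(162,224),.235),('tip',(293,97),(162,180),.23),('inlet',(40,105),(160,404),.23),('bore',(374,201),(250,266),.085),('pad',(704,238),None,.124),('padR',(704,216),None,.13),('padend',(704,266),None,.118),('hinge',(703,115),None,.09),('foot',(171,142),(160,530),.015)):
    print(n,'top',ray(c,*T(*a),h).round(4),b and ray(s,*S(*b),h).round(4),b and tri(c,T(*a),s,S(*b)))
# depth of knob/tube/ pad regions
W=world(c)
m=lambda u0,u1,v0,v1:np.median(W[v0:v1,u0:u1].reshape(-1,3),0).round(4)
print('knobtop',m(201,206,183,190),'tube',m(182,196,186,189),'pad',m(329,338,221,232),'lever',m(330,336,197,215))
# white stand mask etc: bore block top
B=(abs(W[...,2]-.085)<.006)&(W[...,0]>.42)&(W[...,0]<.54)&(abs(W[...,1]-.03)<.08);print('block',B.sum(),W[B].mean(0))
P=(W[...,2]>.075)&(W[...,2]<.2)&(W[...,0]>.40)&(W[...,0]<.58)&(W[...,1]<-.2)&(W[...,1]>-.33)
q=W[P];print('paddle pts',len(q));
for x0 in np.arange(.4,.58,.02):
    r=q[(q[:,0]>=x0)&(q[:,0]<x0+.02)]
    if len(r):print(x0.round(2),len(r),np.median(r,0).round(3),r[:,1].min().round(3),r[:,1].max().round(3))
E
```

```text
yoke top [0.5399 0.228  0.235 ] [0.5447 0.2274 0.235 ] (array([0.5423, 0.2279, 0.235 ]), array([1.14688659e-05]))
knob top [0.5454 0.1419 0.235 ] [0.5495 0.1405 0.235 ] (array([0.5474, 0.1417, 0.2357]), array([8.64831422e-06]))
tip top [0.5456 0.0925 0.23  ] [0.5528 0.09   0.23  ] (array([0.549 , 0.0922, 0.2312]), array([2.65573005e-05]))
inlet top [0.5355 0.2933 0.23  ] [0.5411 0.2934 0.23  ] (array([0.5384, 0.2933, 0.2292]), array([1.52255831e-05]))
bore top [0.4781 0.0317 0.085 ] [0.4838 0.0349 0.085 ] (array([0.4811, 0.0316, 0.081 ]), array([1.36099151e-05]))
pad top [ 0.4482 -0.2508  0.124 ] None None
padR top [ 0.4664 -0.2498  0.13  ] None None
padend top [ 0.4248 -0.2517  0.118 ] None None
hinge top [ 0.5594 -0.2572  0.09  ] None None
foot top [0.5367 0.2256 0.015 ] [0.5456 0.2458 0.015 ] (array([ 0.5435,  0.2298, -0.011 ]), array([2.22538603e-05]))
knobtop [0.5426 0.1398 0.2459] tube [0.5402 0.182  0.2394] pad [ 0.4453 -0.2497  0.1253] lever [ 0.5099 -0.2526  0.1067]
block 227 [0.4798607  0.03196207 0.08432613]
paddle pts 536
0.42 73 [ 0.432 -0.25   0.127] -0.268 -0.23
0.44 78 [ 0.45  -0.25   0.123] -0.27 -0.231
0.46 71 [ 0.467 -0.251  0.119] -0.27 -0.232
0.48 58 [ 0.49  -0.252  0.112] -0.266 -0.24
0.5 56 [ 0.51  -0.254  0.107] -0.267 -0.241
0.52 47 [ 0.53  -0.254  0.101] -0.266 -0.241
0.54 102 [ 0.553 -0.256  0.096] -0.289 -0.222
0.56 51 [ 0.565 -0.252  0.097] -0.289 -0.222
```

Measurements agree to a few mm: pivot ≈ (0.542, 0.227, 0.230), nozzle level, heading ≈ −87.4°, and bore ≈ (0.480, 0.032, 0.085). The nozzle therefore has to swivel about −0.35 rad and tilt about +0.616 rad. I'll rise, turn the tool to match the knob, then go over it.

```bash
python3 -m pendant '[{"dp":[0,0,-40],"rotation":[0,0,0],"gripper":65},{"dp":[0,0,-40],"rotation":[0,0,0],"gripper":65},{"dp":[0,0,0],"rotation":[0,0,-7.7],"gripper":65},{"dp":[0,0,0],"rotation":[0,0,-7.7],"gripper":65},{"dp":[0,0,0],"rotation":[0,0,-7.7],"gripper":65},{"dp":[0,0,0],"rotation":[0,0,-7.7],"gripper":65},{"dp":[0,0,0],"rotation":[0,0,-7.7],"gripper":65},{"dp":[0,0,0],"rotation":[0,0,-7.7],"gripper":65},{"dp":[0,0,0],"rotation":[0,0,-7.7],"gripper":65},{"dp":[0,0,0],"rotation":[0,0,-7.7],"gripper":65},{"dp":[0,0,0],"rotation":[0,0,-7.7],"gripper":65},{"dp":[0,0,0],"rotation":[0,0,0],"gripper":65}]'
cat > st.py <<'E'
import sys
from h import *
from station import env
o=env.get_obs();r=R.from_quat(o['ee_rot']);M=r.as_matrix()
print('t',o['t'],'tcp',o['tcp_pos'].round(4),'q',np.round(o['joint_pos'],2),'F',np.round(o['force'],1),'w',o['width'],'g',o['grasp_force'])
print('toolx',M[:,0].round(3),'y',M[:,1].round(3),'z',M[:,2].round(3))
if len(sys.argv)>3: print('dp mm',(r.inv().apply(np.array(list(map(float,sys.argv[1:4])))-o['tcp_pos'])*1000).round(1))
E
python3 st.py .547 .142 .336
```

```text
t: 1.3
tcp_pos: [0.2356, -0.5514, 0.3358]
ee_rot: [0.691, 0.722, 0.0, -0.0]
force: [0.1, 1.1, 0.1]
width: 0.0652
grasp_force: 0.0
t 1.3 tcp [ 0.2356 -0.5514  0.3358] q [-1.28  0.3   1.4   0.    1.44 -1.33] F [0.1 1.1 0.1] w 0.06521320760939477 g 0.0
toolx [-0.044  0.999  0.001] y [ 0.999  0.044 -0.   ] z [-0.     0.001 -1.   ]
dp mm [6.792e+02 3.414e+02 4.000e-01]
```

```bash
python3 -m pendant '[{"dp":[34,17,0],"rotation":[0,0,0],"gripper":65},{"dp":[34,17,0],"rotation":[0,0,0],"gripper":65},{"dp":[34,17,0],"rotation":[0,0,0],"gripper":65},{"dp":[34,17,0],"rotation":[0,0,0],"gripper":65},{"dp":[34,17,0],"rotation":[0,0,0],"gripper":65},{"dp":[34,17,0],"rotation":[0,0,0],"gripper":65},{"dp":[34,17,0],"rotation":[0,0,0],"gripper":65},{"dp":[34,17,0],"rotation":[0,0,0],"gripper":65},{"dp":[34,17,0],"rotation":[0,0,0],"gripper":65},{"dp":[34,17,0],"rotation":[0,0,0],"gripper":65},{"dp":[34,17,0],"rotation":[0,0,0],"gripper":65},{"dp":[34,17,0],"rotation":[0,0,0],"gripper":65},{"dp":[34,17,0],"rotation":[0,0,0],"gripper":65},{"dp":[34,17,0],"rotation":[0,0,0],"gripper":65},{"dp":[34,17,0],"rotation":[0,0,0],"gripper":65},{"dp":[34,17,0],"rotation":[0,0,0],"gripper":65},{"dp":[34,17,0],"rotation":[0,0,0],"gripper":65},{"dp":[34,17,0],"rotation":[0,0,0],"gripper":65},{"dp":[34,17,0],"rotation":[0,0,0],"gripper":65},{"dp":[33,18,0],"rotation":[0,0,0],"gripper":65}]' >/dev/null
python3 -m pendant '[{"dp":[0,0,0],"rotation":[0,0,0],"gripper":65},{"dp":[0,0,0],"rotation":[0,0,0],"gripper":65}]'; python3 st.py .547 .142 .238
```

```text
t: 3.5
tcp_pos: [0.5473, 0.1416, 0.3357]
ee_rot: [0.692, 0.722, -0.001, -0.0]
force: [-0.7, -0.0, -0.0]
width: 0.0652
grasp_force: 0.0
t 3.5 tcp [0.5473 0.1416 0.3357] q [ 0.13  0.25  1.47 -0.    1.42  0.09] F [-0.7 -0.  -0. ] w 0.06516936214417014 g 0.0
toolx [-0.042  0.999 -0.   ] y [ 0.999  0.042 -0.001] z [-0.001 -0.001 -1.   ]
dp mm [ 0.5 -0.2 97.7]
```

```bash
python3 -m pendant '[{"dp":[0,0,30],"rotation":[0,0,0],"gripper":65},{"dp":[0,0,30],"rotation":[0,0,0],"gripper":65},{"dp":[0,0,20],"rotation":[0,0,0],"gripper":65},{"dp":[0,0,17],"rotation":[0,0,0],"gripper":65},{"dp":[0,0,0],"rotation":[0,0,0],"gripper":65}]'
python3 - <<'E'
from station import env
import cv2
for n,(a,b,c,d) in(('top',(150,250,150,270)),('side',(130,250,190,310))):
    f=env.capture(n)['frame'][a:b,c:d,::-1]; cv2.imwrite(f'pics/{n}1.png',cv2.resize(f,(f.shape[1]*4,f.shape[0]*4),interpolation=cv2.INTER_CUBIC))
a=cv2.imread('pics/top1.png');b=cv2.imread('pics/side1.png');cv2.imwrite('pics/j1.png',cv2.resize(cv2.vconcat([a,b]),(400,733))[:600] if 0 else cv2.resize(cv2.hconcat([cv2.resize(a,(480,480)),b]),(800,400)))
E
```

```text
t: 4.0
tcp_pos: [0.5451, 0.1395, 0.237]
ee_rot: [0.693, 0.721, -0.002, -0.002]
force: [-0.7, 0.6, 1.0]
width: 0.0651
grasp_force: 0.0
```

View pics/j1.png

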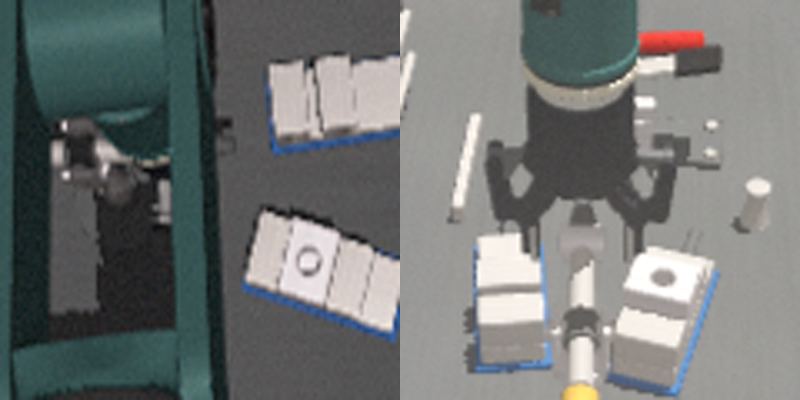

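The side view shows the fingers at x≈530 and 630, straddling the knob at 581, so they are centred. The top view is blocked by the arm. Closing.

```bash
python3 -m pendant '[{"dp":[0,0,0],"rotation":[0,0,0],"gripper":28},{"dp":[0,0,0],"rotation":[0,0,0],"gripper":28},{"dp":[0,0,0],"rotation":[0,0,0],"gripper":28},{"dp":[0,0,0],"rotation":[0,0,0],"gripper":28},{"dp":[0,0,0],"rotation":[0,0,0],"gripper":28},{"dp":[0,0,0],"rotation":[0,0,0],"gripper":28},{"dp":[0,0,0],"rotation":[0,0,0],"gripper":28}]'
python3 st.py
python3 - <<'E'
# plan: tool pose rotating about pivot: swivel -20.2 deg (cw) then tilt, printed as row deltas in tool axes
from h import *
from station import env
o=env.get_obs();p0=np.array(o['tcp_pos']);r0=R.from_quat(o['ee_rot']);piv=np.array([.542,.227,.230])
bore=np.array([.480,.032,.085]);g=p0+r0.apply([0,0,.006])
d=bore-piv;yaw=np.arctan2(d[1],d[0]);dip=np.arctan2(-d[2],np.hypot(d[0],d[1]))
v=g-piv;y0=np.arctan2(v[1],v[0]);print('yaw0,yaw,dip',y0,yaw,dip,'|v|',np.linalg.norm(v))
for tl in(0,.5,1):   # share of dip followed by tool tilt
    N=16;P=p0;Q=r0;out=[]
    for i in range(1,N+1):
        s=i/N;a=s*(yaw-y0);b=s*dip;h=y0+a
        ax=[-np.sin(h),np.cos(h),0]
        S=R.from_rotvec([0,0,a]);q=R.from_rotvec(np.array(ax)*b*tl)*S*r0
        # grip point rotates fully; tool by share
        gg=piv+(R.from_rotvec(np.array(ax)*b)*S).apply(v); pp=gg-q.apply([0,0,.006])
        out.append((Q.inv().apply(pp-P)*1000, (Q.inv()*q).as_rotvec(degrees=True)));P,Q=pp,q
    print(tl,'end',P.round(4))
    for i in(0,4,8,12,15):print(i,out[i][0].round(1),out[i][1].round(2))
E
```

```text
t: 4.8
tcp_pos: [0.5476, 0.1409, 0.2403]
ee_rot: [0.692, 0.722, -0.0, 0.0]
force: [-2.4, -2.3, 6.4]
width: 0.0335
grasp_force: 59.0
t 4.8 tcp [0.5476 0.1409 0.2403] q [ 0.13  0.32  1.61 -0.    1.21  0.09] F [-2.4 -2.3  6.4] w 0.0335124150166849 g 58.992725014686584
toolx [-0.043  0.999 -0.001] y [0.999 0.043 0.001] z [ 0.001 -0.001 -1.   ]
yaw0,yaw,dip -1.5062599696044408 -1.878637422809134 0.6164968200631312 |v| 0.08643598280453844
0 end [0.5199 0.1575 0.1896]
0 [-0.1 -2.   3.3] [ 0.   -0.    1.33]
4 [ 0.4 -2.   3.3] [ 0.   -0.    1.33]
8 [ 0.9 -1.9  3.2] [ 0.   -0.    1.33]
12 [ 1.4 -1.8  3. ] [ 0.   -0.    1.33]
15 [ 1.7 -1.7  2.8] [ 0.   -0.    1.33]
0.5 end [0.5193 0.1558 0.1893]
0 [-0.2 -2.   3.3] [0.01 1.1  1.33]
4 [ 0.  -2.   3.3] [-0.09  1.11  1.33]
8 [ 0.3 -2.   3.3] [-0.19  1.11  1.32]
12 [ 0.5 -1.9  3.3] [-0.29  1.11  1.3 ]
15 [ 0.7 -1.8  3.2] [-0.37  1.11  1.28]
1 end [0.5189 0.1542 0.1885]
0 [-0.3 -2.   3.3] [0.02 2.21 1.33]
4 [-0.4 -2.   3.3] [-0.18  2.21  1.32]
8 [-0.4 -2.   3.3] [-0.38  2.22  1.26]
12 [-0.4 -1.9  3.3] [-0.57  2.22  1.18]
15 [-0.4 -1.8  3.3] [-0.7   2.22  1.1 ]
```

Gripped (33.5 mm, 59 N). I'll move the knob on its sphere with the tool tilting along halfway, in two halves.

```bash
python3 -m pendant '[{"dp":[-0.2,-2,3.3],"rotation":[0,1.1,1.33],"gripper":28},{"dp":[-0.1,-2,3.3],"rotation":[0,1.1,1.33],"gripper":28},{"dp":[-0.1,-2,3.3],"rotation":[0,1.1,1.33],"gripper":28},{"dp":[0,-2,3.3],"rotation":[-0.1,1.1,1.33],"gripper":28},{"dp":[0,-2,3.3],"rotation":[-0.1,1.1,1.33],"gripper":28},{"dp":[0.1,-2,3.3],"rotation":[-0.1,1.1,1.33],"gripper":28},{"dp":[0.2,-2,3.3],"rotation":[-0.2,1.1,1.33],"gripper":28},{"dp":[0.2,-2,3.3],"rotation":[-0.2,1.1,1.33],"gripper":28}]'; python3 st.py .5193 .1558 .1893
```

```text
t: 5.6
tcp_pos: [0.5314, 0.1429, 0.2141]
ee_rot: [0.754, 0.653, 0.057, -0.05]
force: [-4.9, -6.5, 9.9]
width: 0.0329
grasp_force: 59.1
t 5.6 tcp [0.5314 0.1429 0.2141] q [0.04 0.31 1.71 0.17 1.1  0.11] F [-4.9 -6.5  9.9] w 0.03294273152218976 g 59.10962104797363
toolx [0.141 0.978 0.152] y [ 0.99  -0.143 -0.001] z [ 0.02   0.151 -0.988]
dp mm [  7.1 -13.8  26.2]
```

```bash
python3 -m pendant '[{"dp":[0.3,-2,3.3],"rotation":[-0.2,1.1,1.32],"gripper":28},{"dp":[0.3,-2,3.3],"rotation":[-0.2,1.1,1.32],"gripper":28},{"dp":[0.4,-1.9,3.3],"rotation":[-0.2,1.1,1.3],"gripper":28},{"dp":[0.5,-1.9,3.3],"rotation":[-0.3,1.1,1.3],"gripper":28},{"dp":[0.5,-1.9,3.3],"rotation":[-0.3,1.1,1.3],"gripper":28},{"dp":[0.6,-1.9,3.2],"rotation":[-0.3,1.1,1.3],"gripper":28},{"dp":[0.6,-1.8,3.2],"rotation":[-0.4,1.1,1.3],"gripper":28},{"dp":[0.7,-1.8,3.2],"rotation":[-0.4,1.1,1.3],"gripper":28},{"dp":[0,0,0],"rotation":[0,0,0],"gripper":28},{"dp":[0,0,0],"rotation":[0,0,0],"gripper":28}]'; python3 st.py .5193 .1558 .1893
python3 - <<'E'
from station import env
import cv2
f=env.capture('side')['frame'][130:260,190:330,::-1]; cv2.imwrite('pics/s2.png',cv2.resize(f,(560,520),interpolation=cv2.INTER_CUBIC))
E
```

```text
t: 6.6
tcp_pos: [0.5184, 0.1559, 0.1889]
ee_rot: [0.804, 0.574, 0.122, -0.09]
force: [-5.3, -3.0, 4.6]
width: 0.0331
grasp_force: 59.3
t 6.6 tcp [0.5184 0.1559 0.1889] q [-0.03  0.3   1.84  0.37  0.94  0.1 ] F [-5.3 -3.   4.6] w 0.033071937004928435 g 59.28624093532562
toolx [0.31  0.902 0.301] y [ 0.946 -0.324 -0.005] z [ 0.093  0.286 -0.954]
dp mm [ 0.3  0.9 -0.3]
```

View pics/s2.png

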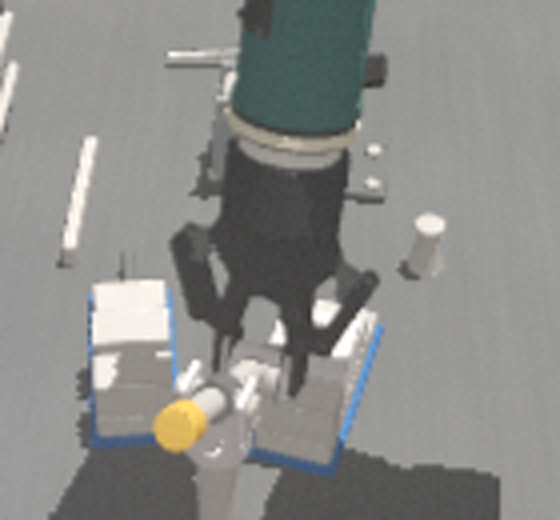

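The tube now dips toward the block in vise A (inlet at (180,425), knob ≈(255,370)). Release, back off along the tool, then check.

```bash
python3 -m pendant '[{"dp":[0,0,0],"rotation":[0,0,0],"gripper":65},{"dp":[0,0,0],"rotation":[0,0,0],"gripper":65},{"dp":[0,0,0],"rotation":[0,0,0],"gripper":65},{"dp":[0,0,0],"rotation":[0,0,0],"gripper":65},{"dp":[0,0,0],"rotation":[0,0,0],"gripper":65},{"dp":[0,0,-10],"rotation":[0,0,0],"gripper":65},{"dp":[0,0,-20],"rotation":[0,0,0],"gripper":65},{"dp":[0,0,-30],"rotation":[0,0,0],"gripper":65},{"dp":[0,0,-30],"rotation":[0,0,0],"gripper":65},{"dp":[0,0,-30],"rotation":[0,0,0],"gripper":65},{"dp":[0,0,-30],"rotation":[0,0,0],"gripper":65},{"dp":[0,0,0],"rotation":[0,-8.4,0],"gripper":0},{"dp":[0,0,0],"rotation":[0,-8.4,0],"gripper":0},{"dp":[0,0,0],"rotation":[0,0,0],"gripper":0}]'; python3 st.py .446 -.25 .33
```

```text
t: 8.05
tcp_pos: [0.5062, 0.1152, 0.3332]
ee_rot: [0.813, 0.583, 0.004, -0.004]
force: [0.2, -0.1, -0.6]
width: 0.0218
grasp_force: 0.0
t 8.05 tcp [0.5062 0.1152 0.3332] q [0.08 0.17 1.57 0.01 1.39 0.41] F [ 0.2 -0.1 -0.6] w 0.021808466083028322 g 0.0
toolx [0.321 0.947 0.012] y [ 0.947 -0.321 -0.002] z [ 0.002  0.012 -1.   ]
dp mm [-365.2   60.3   -1.3]
```

```bash
python3 -m pendant '[{"dp":[-36.5,6,0],"rotation":[0,-0.7,0],"gripper":0},{"dp":[-36.5,6,0],"rotation":[0,0,0],"gripper":0},{"dp":[-36.5,6,0],"rotation":[0,0,0],"gripper":0},{"dp":[-36.5,6,0],"rotation":[0,0,0],"gripper":0},{"dp":[-36.5,6,0],"rotation":[0,0,0],"gripper":0},{"dp":[-36.5,6,0],"rotation":[0,0,0],"gripper":0},{"dp":[-36.5,6,0],"rotation":[0,0,0],"gripper":0},{"dp":[-36.5,6,0],"rotation":[0,0,0],"gripper":0},{"dp":[-36.5,6,0],"rotation":[0,0,0],"gripper":0},{"dp":[-36.5,6,0],"rotation":[0,0,0],"gripper":0},{"dp":[0,0,0],"rotation":[0,0,0],"gripper":0},{"dp":[0,0,0],"rotation":[0,0,0],"gripper":0}]'; python3 st.py .445 -.25 .16
python3 - <<'E'
from station import env
from h import *
c=env.capture('top');s=env.capture('side');np.savez('top3.npz',**c);np.savez('side3.npz',**s)
a=c['frame'][150:250,140:260,::-1];b=s['frame'][150:270,210:310,::-1]
cv2.imwrite('pics/j3.png',cv2.hconcat([cv2.resize(a,(480,400),interpolation=3),cv2.resize(b,(320,384),interpolation=3)][:1]))
j=np.zeros((480,800,3),np.uint8);j[:333,:400]=cv2.resize(a,(400,333),interpolation=2);j[:480,400:]=cv2.resize(b,(400,480),interpolation=2);cv2.imwrite('pics/j3.png',j)
for n,cc in(('top',c),('side',s)):
    h=cv2.cvtColor(cc['frame'],cv2.COLOR_RGB2HSV);m=cv2.inRange(h,(18,140,120),(32,255,255))
    k,l,st,ce=cv2.connectedComponentsWithStats(m)
    for i in range(1,k):
        if st[i,4]>8: print(n,ce[i].round(1),st[i],np.median(world(cc)[l==i],0).round(3))
E
```

```text
t: 9.25
tcp_pos: [0.4424, -0.2518, 0.3303]
ee_rot: [0.815, 0.58, -0.0, -0.003]
force: [0.2, 0.3, -0.6]
width: 0.0003
grasp_force: 0.0
t 9.25 tcp [ 0.4424 -0.2518  0.3303] q [-0.65  0.17  1.59  0.    1.39 -0.32] F [ 0.2  0.3 -0.6] w 0.000266080392262077 g 0.0
toolx [0.327 0.945 0.003] y [ 0.945 -0.327 -0.005] z [-0.003  0.005 -1.   ]
dp mm [  2.    2.7 170.3]
top [153.1 179.4] [150 176   7   7  23] [0.553 0.276 0.275]
top [339.3 203.8] [338 202   4   4  13] [ 0.525 -0.286  0.041]
top [ 34.5 209.5] [ 28 204  13  12 108] [0.483 0.704 0.086]
side [234.7 236.3] [230 232  11  10  63] [0.56  0.287 0.272]
side [124.1 350.8] [106 296  42  88 706] [0.818 0.452 0.006]
side [106.  324.5] [ 84 315  37  31 295] [0.882 0.363 0.005]
side [ 44. 366.] [ 36 348  17  36  37] [0.95  0.512 0.09 ]
side [ 63.1 379.8] [ 58 374  10  10  61] [0.94  0.508 0.006]
```

View pics/j3.png

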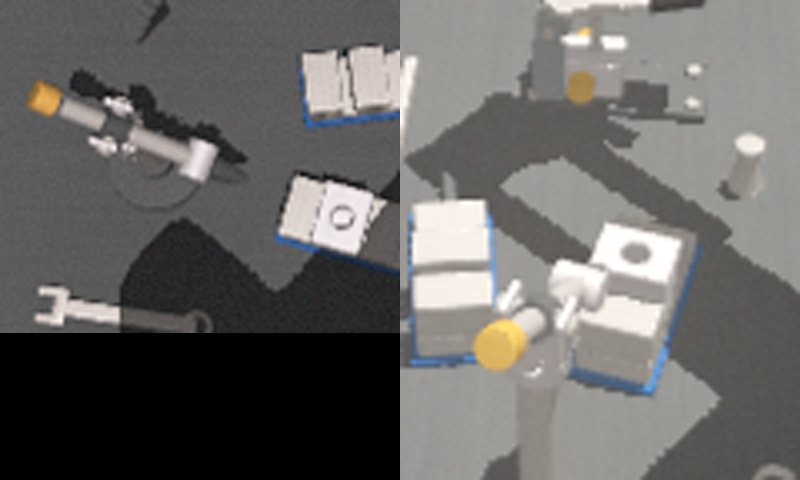

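The tube points along the line to the bore in the top crop (inlet (44,98), knob (199,159), tip (245,178), bore (342,217)). I'll quantify the tilt by triangulation.

```bash
python3 - <<'E'
from h import *
c=np.load('top3.npz');s=np.load('side3.npz')
T=lambda u,v:(140+u/3.333-.4,150+v/3.333-.4)
S=lambda u,v:(210+u/4-.4,150+v/4-.4)
piv=np.array([.542,.227,.230]);bore=np.array([.480,.032,.085])
for n,a,b in(('knob',(199,159),(177,283)),('inlet',(44,98),(101,345)),('yoke',(117,129),(133,318)),('bore',(342,217),(237,252))):
    print(n,tri(c,T(*a),s,S(*b)))
print('tip@.152',ray(c,*T(245,178),.152))
# tube axis from depth: points above tube between pivot and knob, and behind
for nm,cc in(('top',c),('side',s)):
    W=world(cc);v=W-piv
    d=(bore-piv)/np.linalg.norm(bore-piv);t=v@d;r=np.linalg.norm(v-t[...,None]*d,axis=-1)
    for lo,hi in((-.075,-.055),(-.05,-.025),(.025,.065),(.075,.095),(.1,.13)):
        m=(t>lo)&(t<hi)&(r<.03); q=v[m]
        if m.sum()>5:
            l=np.cross([0,0,1],d);l/=np.linalg.norm(l);u=np.cross(d,l)
            print(nm,lo,m.sum(),'left',np.median(q@l).round(4),'up',np.median(q@u).round(4))
E
```

```text
knob (array([0.5212, 0.1581, 0.1832]), array([1.06220812e-05]))
inlet (array([0.5593, 0.2796, 0.2635]), array([7.77441701e-06]))
yoke (array([0.5429, 0.2247, 0.2233]), array([4.12950356e-05]))
bore (array([0.4806, 0.0324, 0.0828]), array([5.74157262e-06]))
tip@.152 [0.50635694 0.11981868 0.152     ]
top -0.075 77 left -0.0018 up 0.0068
top -0.05 62 left -0.0017 up 0.0053
top 0.025 93 left -0.0027 up 0.0084
top 0.075 73 left -0.0027 up 0.0161
top 0.1 49 left -0.0028 up 0.0124
side -0.075 51 left -0.0014 up 0.0007
side -0.05 31 left -0.0027 up 0.0036
side 0.025 32 left -0.0013 up 0.0082
side 0.075 43 left -0.0069 up 0.0131
```

Lateral aim is within about 3 mm. The tilt could be a little shallow, so I'll average several depth frames and fit the tube as an 18 mm cylinder.

```bash
cat > aim.py <<'E'
from station import env
from h import *
from scipy.optimize import least_squares
piv0=np.array([.542,.227,.230]);bore=np.array([.480,.032,.085]);d0=(bore-piv0)/np.linalg.norm(bore-piv0)
l=np.cross([0,0,1],d0);l/=np.linalg.norm(l);u=np.cross(d0,l);A=[]
def fit(Q,nm):
    t=Q@d0;a=Q@l;b=Q@u
    f=lambda p:np.hypot(a-p[0]-p[1]*t,b-p[2]-p[3]*t)-.009
    p=least_squares(f,[0,0,0,0],loss='soft_l1',f_scale=.002).x
    L=np.linalg.norm(bore-piv0)
    print(nm,len(t),'offset',p[[0,2]].round(4),'slope',p[[1,3]].round(4),'line at bore: left',(p[0]+p[1]*L).round(4),'up',(p[2]+p[3]*L).round(4),'| through pivot: ',(p[1]*L).round(4),(p[3]*L).round(4))
for n in('top','side'):
    F=[env.capture(n) for _ in range(8)];c=dict(F[0]);Z=np.stack([f['range_z'] for f in F]);c['range_z']=np.median(Z,0)
    v=world(c)-piv0;t=v@d0;r=np.linalg.norm(v-t[...,None]*d0,axis=-1)
    m=(((t>-.05)&(t<-.028))|((t>.028)&(t<.066)))&(r<.022)
    A.append(v[m]);fit(v[m],n)
    W=v+piv0;B=(abs(W[...,2]-.085)<.005)&(np.hypot(W[...,0]-.48,W[...,1]-.032)<.03)
    print(' block top z',np.median(W[B],0).round(4),B.sum())
fit(np.vstack(A),'both')
E
python3 aim.py
```

```text
top 139 offset [-0.0011 -0.0001] slope [-0.0062  0.0434] line at bore: left -0.0027 up 0.0108 | through pivot:  -0.0016 0.0109
 block top z [0.4811 0.0306 0.0846] 202
side 60 offset [ 0.0025 -0.0013] slope [-0.004   0.0456] line at bore: left 0.0015 up 0.0101 | through pivot:  -0.001 0.0114
 block top z [0.479  0.0337 0.0846] 171
both 199 offset [-0.0002 -0.0005] slope [-0.0085  0.0441] line at bore: left -0.0023 up 0.0105 | through pivot:  -0.0021 0.0111
```

Both cameras agree: lateral −2 mm, but the line passes about 11 mm high. That is inside the tolerance with little margin, so I'll nudge the knob down about 3 mm with closed fingers.

```bash
python3 st.py .521 .159 .33; python3 -m pendant '[{"dp":[41,-6,0],"rotation":[0,0,0],"gripper":0},{"dp":[41,-6,0],"rotation":[0,0,0],"gripper":0},{"dp":[41,-6,0],"rotation":[0,0,0],"gripper":0},{"dp":[41,-6,0],"rotation":[0,0,0],"gripper":0},{"dp":[41,-6,0],"rotation":[0,0,0],"gripper":0},{"dp":[41,-6,0],"rotation":[0,0,0],"gripper":0},{"dp":[41,-6,0],"rotation":[0,0,0],"gripper":0},{"dp":[41,-6,0],"rotation":[0,0,0],"gripper":0},{"dp":[41,-6,0],"rotation":[0,0,0],"gripper":0},{"dp":[41,-6,0],"rotation":[0,0,0],"gripper":0},{"dp":[0,0,0],"rotation":[0,0,0],"gripper":0},{"dp":[0,0,0],"rotation":[0,0,0],"gripper":0}]'; python3 st.py .521 .159 .226
```

```text
t 10.15 tcp [ 0.4433 -0.2515  0.3306] q [-0.65  0.17  1.59 -0.    1.39 -0.32] F [-0.5  0.1  0.1] w 0.00024248641339297673 g 0.0
toolx [0.325 0.946 0.001] y [ 0.946 -0.325 -0.005] z [-0.004  0.002 -1.   ]
dp mm [413.5 -59.8   1.2]
t: 11.35
tcp_pos: [0.5195, 0.1565, 0.331]
ee_rot: [0.813, 0.582, -0.001, -0.002]
force: [-0.2, -0.6, 0.3]
width: -0.0
grasp_force: 0.0
t 11.35 tcp [0.5195 0.1565 0.331 ] q [0.16 0.22 1.53 0.   1.4  0.49] F [-0.2 -0.6  0.3] w -3.981852734039895e-06 g 0.0
toolx [0.323 0.947 0.   ] y [ 0.947 -0.323 -0.005] z [-0.005  0.002 -1.   ]
dp mm [  2.9   1.1 105. ]
```

Approach to about 2 mm above the expected contact (TCP z ≈ 0.225), then creep and watch the force.

```bash
python3 -m pendant '[{"dp":[3,1,30],"rotation":[0,0,0],"gripper":0},{"dp":[0,0,30],"rotation":[0,0,0],"gripper":0},{"dp":[0,0,25],"rotation":[0,0,0],"gripper":0},{"dp":[0,0,12],"rotation":[0,0,0],"gripper":0},{"dp":[0,0,5],"rotation":[0,0,0],"gripper":0},{"dp":[0,0,0],"rotation":[0,0,0],"gripper":0},{"dp":[0,0,0],"rotation":[0,0,0],"gripper":0}]';python3 -m pendant '[{"dp":[0,0,2],"rotation":[0,0,0],"gripper":0},{"dp":[0,0,0],"rotation":[0,0,0],"gripper":0},{"dp":[0,0,0],"rotation":[0,0,0],"gripper":0}]';python3 -m pendant '[{"dp":[0,0,2],"rotation":[0,0,0],"gripper":0},{"dp":[0,0,0],"rotation":[0,0,0],"gripper":0},{"dp":[0,0,0],"rotation":[0,0,0],"gripper":0}]'
```

```text
t: 12.05
tcp_pos: [0.522, 0.1583, 0.2304]
ee_rot: [0.814, 0.581, -0.0, -0.002]
force: [-0.9, 0.3, 0.7]
width: -0.0003
grasp_force: 0.0
t: 12.35
tcp_pos: [0.5214, 0.1586, 0.2277]
ee_rot: [0.814, 0.581, -0.001, -0.002]
force: [-0.0, -0.0, -0.3]
width: -0.0003
grasp_force: 0.0
t: 12.65
tcp_pos: [0.5212, 0.1586, 0.2253]
ee_rot: [0.814, 0.581, -0.001, -0.002]
force: [0.4, 0.2, 0.3]
width: -0.0001
grasp_force: 0.3
```

```bash
python3 -m pendant '[{"dp":[0,0,2],"rotation":[0,0,0],"gripper":0},{"dp":[0,0,0],"rotation":[0,0,0],"gripper":0},{"dp":[0,0,0],"rotation":[0,0,0],"gripper":0}]';python3 -m pendant '[{"dp":[0,0,2],"rotation":[0,0,0],"gripper":0},{"dp":[0,0,0],"rotation":[0,0,0],"gripper":0},{"dp":[0,0,0],"rotation":[0,0,0],"gripper":0}]';python3 aim.py
```

```text
t: 12.95
tcp_pos: [0.5214, 0.1587, 0.2235]
ee_rot: [0.814, 0.581, -0.001, -0.002]
force: [-0.0, 1.0, 3.4]
width: 0.0003
grasp_force: 1.4
t: 13.25
tcp_pos: [0.5213, 0.1586, 0.2213]
ee_rot: [0.814, 0.581, -0.001, -0.002]
force: [-0.2, -0.0, 3.7]
width: -0.0002
grasp_force: 1.5
top 0 offset [0. 0.] slope [0. 0.] line at bore: left 0.0 up 0.0 | through pivot:  0.0 0.0
 block top z [0.4809 0.0306 0.0846] 202
side 75 offset [0.0034 0.0015] slope [0.0134 0.0813] line at bore: left 0.0068 up 0.0219 | through pivot:  0.0034 0.0204
 block top z [0.4754 0.0392 0.0844] 147
both 75 offset [0.0034 0.0015] slope [0.0134 0.0813] line at bore: left 0.0068 up 0.0219 | through pivot:  0.0034 0.0204
```

Contact came at TCP z ≈ 0.2237, as predicted (the fit here is spoiled by the fingers in view). One mm more, then up, over to the valve, and measure.

```bash
python3 -m pendant '[{"dp":[0,0,1],"rotation":[0,0,0],"gripper":0},{"dp":[0,0,0],"rotation":[0,0,0],"gripper":0},{"dp":[0,0,0],"rotation":[0,0,0],"gripper":0}]';python3 -m pendant '[{"dp":[0,0,-20],"rotation":[0,0,0],"gripper":0},{"dp":[0,0,-45],"rotation":[0,0,0],"gripper":0},{"dp":[0,0,-45],"rotation":[0,0,0],"gripper":0},{"dp":[-41.2,6,0],"rotation":[0,0,0],"gripper":0},{"dp":[-41.2,6,0],"rotation":[0,0,0],"gripper":0},{"dp":[-41.2,6,0],"rotation":[0,0,0],"gripper":0},{"dp":[-41.2,6,0],"rotation":[0,0,0],"gripper":0},{"dp":[-41.2,6,0],"rotation":[0,0,0],"gripper":0},{"dp":[-41.2,6,0],"rotation":[0,0,0],"gripper":0},{"dp":[-41.2,6,0],"rotation":[0,0,0],"gripper":0},{"dp":[-41.2,6,0],"rotation":[0,0,0],"gripper":0},{"dp":[-41.2,6,0],"rotation":[0,0,0],"gripper":0},{"dp":[-41.2,6,0],"rotation":[0,0,0],"gripper":0},{"dp":[0,0,0],"rotation":[0,0,0],"gripper":0},{"dp":[0,0,0],"rotation":[0,0,0],"gripper":0}]';python3 aim.py;python3 st.py .443 -.25 .17
```

```text
t: 14.35
tcp_pos: [0.521, 0.1585, 0.2201]
ee_rot: [0.814, 0.581, -0.001, -0.002]
force: [0.1, -0.7, 4.1]
width: -0.0002
grasp_force: 1.7
t: 15.85
tcp_pos: [0.4436, -0.251, 0.3285]
ee_rot: [0.815, 0.58, -0.001, -0.004]
force: [-0.1, 0.4, 0.2]
width: -0.0002
grasp_force: 0.0
top 133 offset [-0.0013  0.    ] slope [-0.0087 -0.0098] line at bore: left -0.0034 up -0.0024 | through pivot:  -0.0022 -0.0025
 block top z [0.4812 0.0307 0.0848] 203
side 48 offset [ 0.0025 -0.0014] slope [-0.006  -0.0094] line at bore: left 0.0009 up -0.0038 | through pivot:  -0.0015 -0.0024
 block top z [0.4789 0.0342 0.0844] 174
both 181 offset [-0.0004 -0.0004] slope [-0.0126 -0.0086] line at bore: left -0.0035 up -0.0026 | through pivot:  -0.0032 -0.0022
t 16.65 tcp [ 0.4445 -0.2509  0.3296] q [-0.65  0.17  1.59 -0.    1.39 -0.32] F [0.5 0.2 0.6] w -0.00013304897573161712 g 0.0
toolx [0.325 0.946 0.001] y [ 0.946 -0.325 -0.005] z [-0.004  0.002 -1.   ]
dp mm [  0.2  -1.  159.6]
```

Aim is now within about 4 mm. Next, the paddle: contact is expected at TCP z≈0.149, level at 0.121.

```bash
python3 -m pendant '[{"dp":[0,-1,40],"rotation":[0,0,0],"gripper":0},{"dp":[0,0,40],"rotation":[0,0,0],"gripper":0},{"dp":[0,0,40],"rotation":[0,0,0],"gripper":0},{"dp":[0,0,25],"rotation":[0,0,0],"gripper":0},{"dp":[0,0,12],"rotation":[0,0,0],"gripper":0},{"dp":[0,0,0],"rotation":[0,0,0],"gripper":0},{"dp":[0,0,0],"rotation":[0,0,0],"gripper":0}]';for i in 1 2 3;do python3 -m pendant '[{"dp":[0,0,2.5],"rotation":[0,0,0],"gripper":0},{"dp":[0,0,2.5],"rotation":[0,0,0],"gripper":0},{"dp":[0,0,0],"rotation":[0,0,0],"gripper":0},{"dp":[0,0,0],"rotation":[0,0,0],"gripper":0}]' | egrep 'tcp|^force';done
```

```text
t: 17.35
tcp_pos: [0.4437, -0.2507, 0.1735]
ee_rot: [0.814, 0.581, -0.001, -0.001]
force: [-0.1, 0.8, -0.5]
width: -0.0
grasp_force: 0.0
tcp_pos: [0.443, -0.2502, 0.168]
force: [-0.4, -0.2, 0.3]
tcp_pos: [0.4428, -0.2501, 0.1624]
force: [-0.1, 0.5, 0.0]
tcp_pos: [0.4428, -0.25, 0.1575]
force: [-0.2, 0.4, -0.6]
```

```bash
for i in 1 2 3 4 5 6;do python3 -m pendant '[{"dp":[0,0,2.5],"rotation":[0,0,0],"gripper":0},{"dp":[0,0,2.5],"rotation":[0,0,0],"gripper":0},{"dp":[0,0,0],"rotation":[0,0,0],"gripper":0},{"dp":[0,0,0],"rotation":[0,0,0],"gripper":0}]' | egrep 'tcp|^force';done
```

```text
tcp_pos: [0.4429, -0.2502, 0.1526]
force: [-0.1, 0.3, 1.6]
tcp_pos: [0.4428, -0.2501, 0.1475]
force: [-2.3, -1.3, 1.8]
tcp_pos: [0.4427, -0.2501, 0.1425]
force: [-0.9, -0.4, 3.1]
tcp_pos: [0.4427, -0.25, 0.1375]
force: [-0.7, -0.7, 2.4]
tcp_pos: [0.4427, -0.2501, 0.1325]
force: [-1.3, -0.5, 3.6]
tcp_pos: [0.4426, -0.25, 0.1275]
force: [-2.3, -1.3, 3.3]
```

```bash
python3 -m pendant '[{"dp":[0,0,2.5],"rotation":[0,0,0],"gripper":0},{"dp":[0,0,2.5],"rotation":[0,0,0],"gripper":0},{"dp":[0,0,1],"rotation":[0,0,0],"gripper":0},{"dp":[0,0,0],"rotation":[0,0,0],"gripper":0},{"dp":[0,0,0],"rotation":[0,0,0],"gripper":0},{"dp":[0,0,0],"rotation":[0,0,0],"gripper":0}]'
python3 - <<'E'
from station import env
from h import *
F=[env.capture('side') for _ in range(6)];c=dict(F[0]);c['range_z']=np.median([f['range_z'] for f in F],0);W=world(c)
P=(W[...,2]>.07)&(W[...,2]<.135)&(W[...,0]>.47)&(W[...,0]<.58)&(W[...,1]<-.235)&(W[...,1]>-.275);q=W[P]
for x in np.arange(.47,.58,.015):
    r=q[(q[:,0]>=x)&(q[:,0]<x+.015)]
    if len(r):print(x.round(3),len(r),np.median(r,0).round(4))
b=c['frame'][120:220,220:320,::-1];cv2.imwrite('pics/end.png',cv2.resize(b,(600,600),interpolation=2))
E
python3 aim.py;python3 st.py
```

```text
t: 21.55
tcp_pos: [0.4426, -0.25, 0.1216]
ee_rot: [0.814, 0.581, -0.001, -0.002]
force: [-2.9, 0.5, 4.3]
width: 0.0
grasp_force: 2.0
0.47 24 [ 0.4773 -0.2499  0.0942]
0.485 24 [ 0.4916 -0.2465  0.0937]
0.5 29 [ 0.5075 -0.2448  0.0933]
0.515 31 [ 0.5251 -0.2478  0.0928]
0.53 25 [ 0.5369 -0.25    0.0935]
0.545 24 [ 0.5525 -0.2536  0.0938]
0.56 20 [ 0.5655 -0.2519  0.0978]
top 132 offset [-0.001   0.0002] slope [-0.0116 -0.0111] line at bore: left -0.004 up -0.0026 | through pivot:  -0.0029 -0.0028
 block top z [0.4807 0.0305 0.0847] 199
side 46 offset [ 0.0025 -0.0014] slope [-0.0053 -0.0091] line at bore: left 0.0011 up -0.0037 | through pivot:  -0.0013 -0.0023
 block top z [0.4789 0.0343 0.0845] 175
both 178 offset [-0.0003 -0.0003] slope [-0.017  -0.0089] line at bore: left -0.0045 up -0.0025 | through pivot:  -0.0043 -0.0022
t 22.65 tcp [ 0.4427 -0.25    0.1216] q [-0.65  0.4   1.85 -0.    0.9  -0.32] F [-2.9 -0.7  4. ] w -0.00014817529383129305 g 2.0247181370359613
toolx [0.325 0.946 0.001] y [ 0.946 -0.325 -0.005] z [-0.004  0.002 -1.   ]
```

View pics/end.png

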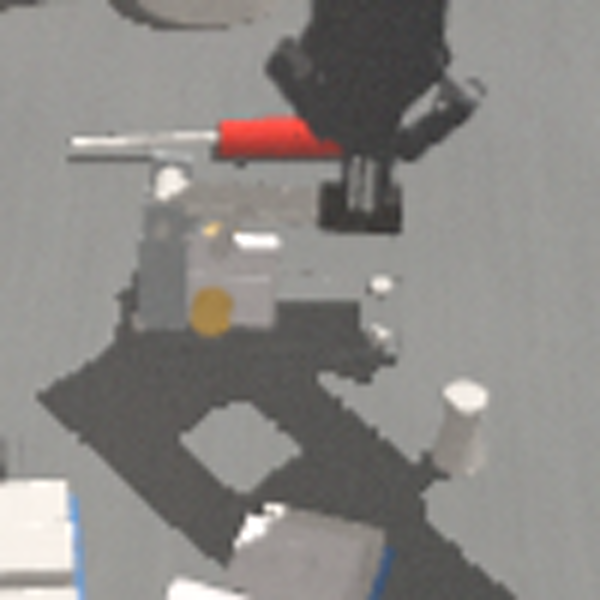

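The picture shows the closed fingers on the pad at (360,205). The lever surface reads z≈0.0935 along its whole length, so it is level. Force is about 4 N, and the aim still holds. Handing in.

```bash
python3 -c "
from station import env
print(env.close_job())"
```

```text
the job is handed in; nothing more can be done
None
```

The job is handed in: the nozzle line passes about 5 mm from the bore centre by the last camera fit, and the closed fingers hold the paddle level at about 4 N; the hand-in returned no verdict.

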